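# Draw a sheet up to its stops and clamp it with the T-handle

## Task

Press down on the sheet-metal blank in the green hold-down press and draw it towards the front until its front edge lies flush against both stop blocks. Then screw the clamping beam down onto it by turning the T-handle clockwise (as seen by someone facing the handle from the front), taking one end after the other, until it comes up hard and the sheet is firmly clamped. Let go at the end, and leave the two loose steel pieces on the sides of the press bed where they are.

Things in the scene. Friction and masses are not known exactly. Their poses are not given: they have to be found in the camera images.
- press: Green bench hold-down press, fixed. Origin on the table under its bed; z up, x from its front (stop side, towards the robot) to its back, y to its left. Steel bed 300 x 340 mm, top at z = 25 mm, x from -180 to 120. Columns (x = 10 to 100, inner faces y = +-127 mm) carry a crosshead, z = 95 to 130 mm; the sheet passes under it. On top: gear case and leaning spindle with the T-handle.
- stop_l (a point): Left stop: steel block on the bed, 28 mm wide (press y), 16 mm high above the bed. The point is at the foot of the face that the sheet meets: x = -145, y = +65, z = 25 mm in the press's frame. The way between the two stops is open.
- stop_r (a point): Right stop block, like the left one: x = -145, y = -65, z = 25 mm in the press's frame.
- cowl (a point): Tip, underside, of the tongue of a green cowl plate over the far, uphill part of the handle's circle, square to the spindle, underside 26 mm above the bar's centre line, 8 mm thick. Tongue: 30 mm wide, from 28 mm uphill of the axis; from 62 mm uphill the plate is 160 mm wide. At 98 mm its bracket, and a steel hoop 120 mm wide that rises to 110 mm above the bar: no way round the back, nor straight down at the sides.
- sheet: Flat bare aluminium sheet, 200 mm (its x) by 170 mm (its y), 3 mm thick, about 0.3 kg, loose on the bed, running back under the beam. Origin at the centre of its underside; its -x edge is the front edge. Slides on the bed with friction of about 0.3; fingertips pressed on it with some 10 N carry it along. Starts 35 to 60 mm behind the stops, slightly askew.
- corner_l (a point): Front left corner of the sheet (x = -100, y = +85, z = 3 mm in the sheet's frame).
- corner_r (a point): Front right corner of the sheet (x = -100, y = -85, z = 3 mm in the sheet's frame).
- beam: Steel clamping beam 30 mm (x) by 240 mm (y) by 28 mm high, origin at the centre of its underside, at x = 37 mm in the press's frame. It stays level and goes straight down 6 mm for each clockwise turn of the T-handle; it starts 3 to 7 mm above the sheet.
- hub (a point): Point on the spindle axis at the height of the bar's centre line: x = 0, y = 0, z = 215 mm in the press's frame (axes parallel to the press's). The spindle axis leans 35 degrees (0.61 rad) from vertical towards the press's front: its upper end points along (-0.573, 0, 0.820) in the press's frame.
- handle: T-handle: hub 50 mm diameter (14 mm below to 18 mm above the bar's centre line), round steel bar 10 mm diameter, 150 mm long, along its y through its origin (the hub point); z: spindle axis, upwards. Turns in place; stiff, 0.2 N m, stays where left. Clockwise an end goes from the right through the near, lower side to the left. 0.7 to 1.2 turns from the start it meets a hard stop; only the last 20 degrees clamp firmly.
- end_a (a point): Centre of the ball on one end of the cross bar, 77 mm from the axis (+y end of the handle).
- end_b (a point): Centre of the ball on the other end of the cross bar, 77 mm from the axis (-y end of the handle).
- angle: Short piece of steel angle, 30 x 50 mm foot, 30 mm high, loose on the bed's left edge; leave it. Origin at the middle of its underside.
- punch: Steel punch bar 100 x 12 x 12 mm, loose along the bed's right edge; leave it. Origin at the middle of its underside.

How it is judged:
On the way:
1. the sheet's front edge lies against both stops (x of each of corner_l, corner_r in the frame of press below -0.142 m and y of corner_l in the frame of press below 0.107 m and y of corner_r in the frame of press above -0.107 m), for 0.2 s.
At the end, for the whole second after the job is handed in: Both front corners of the sheet are within 3 mm of the line of the stop faces and the sheet lies between the columns; the beam presses on the sheet with more than 60 N, which it does over about the last 20 degrees before the handle's hard stop; handle and sheet are at rest and released (all of step 1 and contact force between beam and sheet above 60 N and angular speed of handle below 0.1 rad/s and linear speed of sheet below 0.01 m/s); the robot touches nothing.
It fails at once if the steel angle or the punch bar on the bed is shifted by more than 40 mm (distance of any of angle, punch from where it was at the start of the episode above 0.04 m).
It also fails if it takes over 72 s, if anything falls off the work surface, if the arm or the gripper's body presses on something with over 40 N, if the wrist force passes 120 N, or if a joint passes its speed limit or range.

## Robot

A 6-joint arm with a two-finger parallel gripper is mounted at the origin on the work surface. World frame = base frame: x ahead of the robot, y to its left, z up, the work surface at z = 0. Lengths are in m, angles in rad, forces in N, time in s.
With the tool pointing down it reaches from about 0.275 to 0.825 m from the base axis. Payload 4.9 kg.
Tool frame: the origin (TCP) lies on the centre line of the jaws, within the pads' length; the fingertips stand 8 mm ahead of it and the grasp point (between the pads) lies 11 mm behind it; x points along the fingers, z is the direction in which the jaws open and shut, and the axes are right-handed (so a half turn about x gives the same grasp; the last joint's range is limited). The gripper opens to 85 mm and grips with 20 to 120 N. Pads are 22 mm wide; open, the fingers measure 114 mm over their backs; the gripper's body (76 mm by 85 mm) begins 54 mm behind the grasp point. The pads swing forward as they close: fully open they stand 13 mm farther back than shut.
Start: joints at [-1.32, 0.326, -0.193, 1.052, 0, 1.437], TCP at [0.206, -0.51, 0.212] pointing down, gripper open.
Joint ranges: [-2.65, 2.65], [-0.97, 1.79], [-1.3, 1.35], [-1.93, 2.1], [-1.47, 1.37], [-3.14, 3.14]. Speed limits (rad/s): [2.57, 2.57, 3.14, 3.14, 3.14, 3.14].

## Interface

Orientations are given as a rotation vector (axis times angle).
In Python, from rig import bot gives the robot as it stands. Calls block until the motion is done:
- bot.move_ptp(position, orientation): joint-space move of the TCP to a pose.
- bot.line_to(position, rotation=None, speed=0.15): straight line of the TCP; rotation=None keeps the orientation; speed is the mean speed in m/s.
- bot.goto_joints(angles): joint-space move.
- bot.move_gripper(opening, force=None): finger opening in m; force is the grip in N (None keeps the last); returns when the fingers have stopped.
- bot.hold(seconds).
- bot.inverse_kinematics(position, orientation): joint angles nearest the present ones, or None.
- bot.get_state(): the state.
- bot.read_camera(name): name is "scene" or "side" or "wrist"; returns a dict with "frame" (480x640x3 uint8, red, green, blue), "depth" (480x640 float32, m along the optical axis (not along the pixel's ray), 0 where there is no reading), "fx", "fy", "cx", "cy" (pixels), "R" (3x3) and "t" (3): a world point X has camera coordinates R X + t; the wrist camera has in their place "hand_eye" (4x4, takes a point from camera to tool coordinates, whose origin is the TCP and whose axes are the tool frame's). Camera axes: x right, y down, z forward; pixel columns grow to the right and rows downward; lengths in m; the calibration is good to about 2 mm. A picture is of the moment at which its call begins: read the wrist's pose just before it.
A pose or a line that the arm cannot do raises bot.PlanningError and nothing moves.
- bot.hand_in(): hands the job in, once; it reports no verdict.
Trained networks look in the newest picture that a camera, given by its name, has taken for a name from the list of things; names that differ only in an ending like _2 or _b are one class to them, and where a whole thing is asked for, a point or a joint stands for the part that bears it (a point fixed in the world has none). Each returns a list of dicts, best first, with "p" (0 to 1); they miss things now and then, are a little off and sometimes report something else, mostly with a low value. They report only what shows in the picture. A call takes as long as a camera call.
- bot.trace(name, camera): "mask" (480x640 bool, what is visible of it) and "extent" ([left, top, right, bottom] in pixels, round what is visible of it).
The state is a dict: "clock": time; "joint_pos": joint angles; "joint_vel": joint speeds; "joint_efforts": joint torques, N m; "ee_pos": TCP position; "tool_rot": TCP orientation; "contact_force": force on the tool from outside, world axes, zero at the start; "wrist_torque": the same for the moment, N m; "opening": finger opening in m.
Only numpy, scipy, OpenCV 4.12 (cv2) and the standard library are available. Lean on these libraries where they do the work, as an engineer would, in place of code of your own. Each camera call takes 0.05 s, during which the arm holds its last target.

## Working session

There is one attempt and no reset: what is moved stays moved. The work goes in short steps, each a Python script; the robot and the scene stay as the last script left them, time stands still between calls to the robot, and variables do not carry over. Pictures are saved under pics/ and viewed, and the job is handed in when it is done.

```bash
ls; mkdir -p pics; cat > h.py <<'E'
import numpy as np, cv2
from rig import bot
def save(name,cam):
    d=bot.read_camera(cam); cv2.imwrite(f"pics/{name}.png",d["frame"][:,:,::-1]); return d
def world(d,u,v,z=None):
    z=d["depth"][int(round(v)),int(round(u))] if z is None else z
    c=np.array([(u-d["cx"])/d["fx"]*z,(v-d["cy"])/d["fy"]*z,z])
    return d["R"].T@(c-d["t"])
E
python3 - <<'E'
from h import *
import pickle
for c in ["scene","side"]:
    d=save(c+"0",c); pickle.dump(d,open(c+"0.pkl","wb"))
    print(c,d["fx"],d["R"].round(3).tolist(),d["t"])
    for n in ["press","sheet","handle","angle","punch","beam"]:
        for r in bot.trace(n,c)[:2]: print(n,r["p"],r["extent"],r["mask"].sum())
print(bot.get_state())
E
```

```text
pics
scene 515.7897654412177 [[-0.993, 0.121, 0.012], [0.077, 0.708, -0.702], [-0.094, -0.696, -0.712]] [0.5991952  0.05220282 1.01626418]
press 0.89 [194.9, 103.1, 421.5, 394.9] 27631
sheet 0.72 [235.1, 235.4, 356.6, 331.1] 3225
sheet 0.23 [193.4, 105.5, 417.9, 392.2] 27807
handle 0.81 [269.8, 191.5, 329.1, 244.4] 941
handle 0.45 [191.1, 104.3, 420.2, 391.8] 27983
angle 0.89 [357.2, 302.3, 389.2, 331.6] 452
side 445.05851508564155 [[0.925, -0.381, -0.016], [-0.269, -0.622, -0.735], [0.27, 0.684, -0.678]] [-0.52327319  0.2844927   0.6108932 ]
press 0.68 [227.4, 85.7, 499.1, 438.6] 38204
sheet 0.25 [226.3, 83.1, 500.2, 437.5] 38087
handle 0.74 [322.7, 181.3, 437.7, 221.3] 1853
handle 0.17 [230.2, 86.2, 501.2, 440.0] 37675
angle 0.68 [253.6, 254.7, 284.3, 291.8] 587
punch 0.9 [353.2, 370.4, 406.1, 418.4] 642
beam 0.97 [335.2, 230.5, 437.4, 323.3] 2076
{'clock': 0.7, 'joint_pos': array([-1.32019049e+00,  3.26168521e-01, -1.92575582e-01,  1.05197245e+00,
        1.99821769e-05,  1.43659526e+00]), 'joint_vel': array([-0.00015029, -0.00101644,  0.00111348, -0.00060271, -0.00010834,
        0.00064007]), 'joint_efforts': array([ 5.92337419e-04, -4.43189621e+01,  2.62717956e+01,  7.40421037e-04,
       -2.03055233e-04,  2.84527751e-06]), 'ee_pos': array([ 0.20648686, -0.50981802,  0.21170728]), 'tool_rot': array([ 0.92119977,  1.36695128, -0.92126258]), 'contact_force': array([ 0.5412304 , -0.09434669,  0.15729986]), 'wrist_torque': array([0.01341091, 0.01234975, 0.02377188]), 'opening': 0.08529138143051174}
```

View pics/scene0.png

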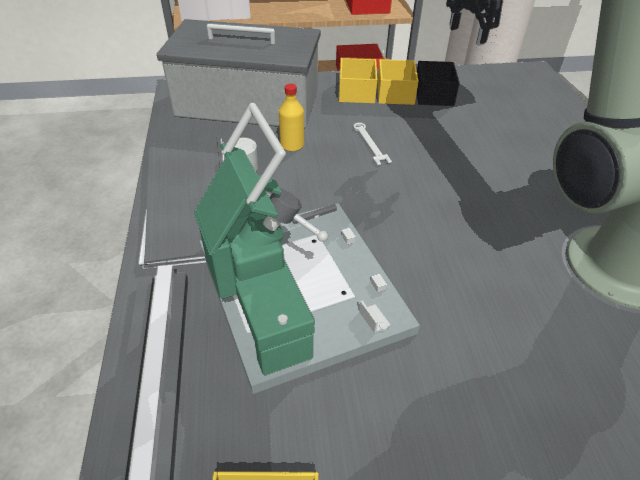

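View pics/side0.png

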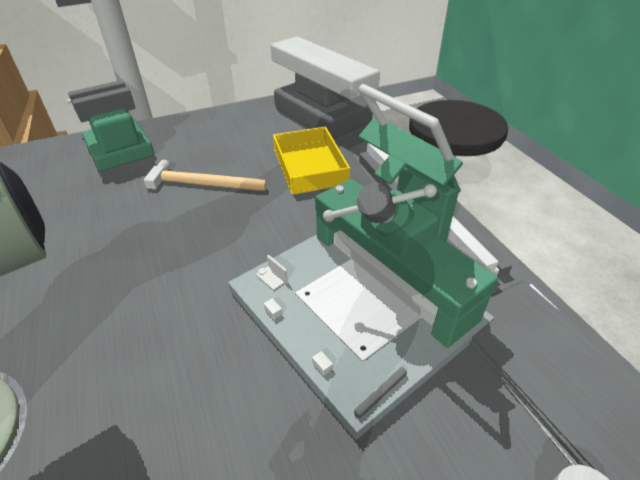

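```bash
cat >> h.py <<'E'
def cloud(d):
    v,u=np.mgrid[0:480,0:640]; z=d["depth"]
    c=np.stack([(u-d["cx"])/d["fx"]*z,(v-d["cy"])/d["fy"]*z,z],-1)
    return (c-d["t"])@d["R"], z>0
E
python3 - <<'E'
from h import *
import pickle
P=[]
for c in ["scene","side"]:
    d=pickle.load(open(c+"0.pkl","rb")); W,ok=cloud(d)
    m=ok&(W[...,2]>0.018)&(W[...,2]<0.034)
    n,l,st,_=cv2.connectedComponentsWithStats(m.astype(np.uint8))
    k=1+np.argmax(st[1:,4]); q=W[l==k]; print(c,len(q),np.median(q[:,2]))
    r=cv2.minAreaRect(q[:,:2].astype(np.float32)); print(r, cv2.boxPoints(r).tolist()); P.append(q)
q=np.vstack(P); r=cv2.minAreaRect(q[:,:2].astype(np.float32)); print(r,cv2.boxPoints(r).tolist())
d=pickle.load(open("side0.pkl","rb"))
for n,p in dict(fl=(232,287),stopl=(273,303),stopr=(322,356),cl=(299,292),cr=(362,356),crR=(416,316),angle=(270,275),punch=(381,392),endL=(328,216),endR=(431,191),hubtop=(376,190),hole1=(307,294),hole2=(363,348)).items(): print(n,p,world(d,*p).round(4))
d=pickle.load(open("scene0.pkl","rb"))
for n,p in dict(endL=(323,236),endR=(270,222),hub=(288,203),stopl=(378,280),stopr=(347,234),cl=(354,294)).items(): print(n,p,world(d,*p).round(4))
for c,x in (("side",(210,70,510,450)),("scene",(180,90,430,400))):
    im=cv2.imread(f"pics/{c}0.png"); im=im[x[1]:x[3],x[0]:x[2]]; im=cv2.resize(im,None,fx=2 if c=="scene" else 1.57,fy=2 if c=="scene" else 1.57,interpolation=cv2.INTER_CUBIC); im=im[:600]; cv2.imwrite(f"pics/{c}0z.png",im)
E
```

```text
scene 13417 0.025506046679005547
((0.6344648599624634, -0.012068256735801697), (0.3018379211425781, 0.3404223322868347), 15.92535400390625) [[0.44263482093811035, 0.11020033061504364], [0.5360414981842041, -0.2171565741300583], [0.8262948989868164, -0.13433684408664703], [0.7328882217407227, 0.1930200606584549]]
side 38667 0.024925967740583428
((0.6817634105682373, -0.11128723621368408), (0.35179391503334045, 0.6510679125785828), 48.777278900146484) [[0.320997953414917, -0.029065877199172974], [0.8107010126113892, -0.4581116735935211], [1.0425288677215576, -0.1935085952281952], [0.5528258085250854, 0.23553720116615295]]
((0.7213912606239319, -0.1210445761680603), (0.4111836850643158, 0.5992151498794556), 15.858976364135742) [[0.4417508840560913, 0.11097688972949982], [0.6054987907409668, -0.46543043851852417], [1.0010316371917725, -0.35306602716445923], [0.837283730506897, 0.22334128618240356]]
fl (232, 287) [0.4475 0.0961 0.0244]
stopl (273, 303) [0.4994 0.0198 0.0418]
stopr (322, 356) [ 0.5343 -0.1039  0.0427]
cl (299, 292) [0.5497 0.0331 0.0319]
cr (362, 356) [ 0.5936 -0.1184  0.0274]
crR (416, 316) [ 0.7069 -0.0872  0.0295]
angle (270, 275) [0.5164 0.0906 0.0314]
punch (381, 392) [ 0.5883 -0.1857  0.0382]
endL (328, 216) [0.6012 0.0286 0.1871]
endR (431, 191) [ 0.7187 -0.0492  0.2516]
hubtop (376, 190) [ 6.626e-01 -1.000e-04  2.365e-01]
hole1 (307, 294) [0.561  0.0248 0.0304]
hole2 (363, 348) [ 0.6004 -0.108   0.0301]
endL (323, 236) [0.605  0.0388 0.1877]
endR (270, 222) [0.6848 0.01   0.1985]
hub (288, 203) [0.6555 0.0081 0.2334]
stopl (378, 280) [0.4994 0.0151 0.0402]
stopr (347, 234) [ 0.5366 -0.1066  0.041 ]
cl (354, 294) [0.545  0.0305 0.0255]
```

View pics/side0z.png

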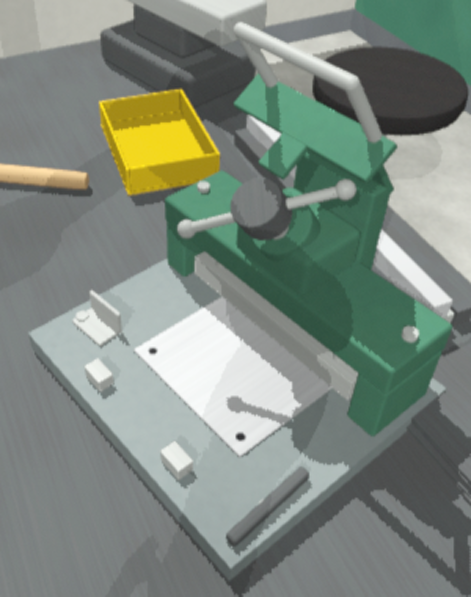

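```bash
cat >> h.py <<'E'
from scipy.spatial.transform import Rotation as Rn
YAW=np.deg2rad(15.93); O=np.array([0.6633,-0.0039,0.])
RP=Rn.from_euler('z',YAW).as_matrix()
def p2w(p): return RP@np.asarray(p,float)+O
def w2p(w): return RP.T@(np.asarray(w)-O)
def rayplane(d,u,v,z):
    r=d["R"].T@np.array([(u-d["cx"])/d["fx"],(v-d["cy"])/d["fy"],1]); c=-d["R"].T@d["t"]
    return c+r*(z-c[2])/r[2]
def proj(d,w):
    c=d["R"]@np.asarray(w)+d["t"]; return np.array([c[0]/c[2]*d["fx"]+d["cx"],c[1]/c[2]*d["fy"]+d["cy"]])
def rot(ax,zdir):
    "press-frame approach dir & opening dir -> rotvec world"
    x=RP@(np.array(ax)/np.linalg.norm(ax)); z=RP@np.array(zdir,float); z-=x*(x@z); z/=np.linalg.norm(z)
    return Rn.from_matrix(np.column_stack([x,np.cross(z,x),z])).as_rotvec()
A=np.array([.5736,0,-.8192])           # down the spindle
HUB=np.array([0,0,.215]); DN=np.array([-.8192,0,-.5736])
def onbar(phi,r,h=0,off=0):
    "phi deg from right via near; off: tangential back-off against clockwise; h above bar plane along axis"
    p=np.deg2rad(phi); rad=np.array([0,-1,0])*np.cos(p)+DN*np.sin(p); tan=np.array([0,1,0])*np.sin(p)+DN*np.cos(p)
    return HUB+r*rad-off*tan-h*A
E
python3 - <<'E'
from h import *
import pickle
d=pickle.load(open("side0.pkl","rb"))
print("corners",w2p(rayplane(d,296.6,294.2,.028)),w2p(rayplane(d,362.9,359.8,.028)))
im=cv2.imread("pics/side0.png")
pts=[(-.145,.065,.025),(-.145,-.065,.025),(-.18,.17,.025),(-.18,-.17,.025),(0,0,.215),(.12,-.17,.025)]+[tuple(onbar(134,77)),tuple(onbar(314,77))]
for p in pts:
    q=proj(d,p2w(p)); cv2.circle(im,tuple((q*8).astype(int)),16,(0,0,255),-1,shift=3)
cv2.imwrite("pics/chk.png",cv2.resize(im[150:450,210:510],None,fx=2,fy=2))
s=bot.get_state(); print(Rn.from_rotvec(s["tool_rot"]).as_matrix().round(2))
for z in (1,-1):
    for P in [(-.065,-.012,.06)]+[onbar(f,58,0) if 0 else onbar(f,.058,0) for f in (-20,0,45,90,135,180,205)]:
        print(z,np.round(P,3),None if (j:=bot.inverse_kinematics(p2w(P),rot(A,(0,z,0)))) is None else j.round(2))
E
```

```text
corners [-0.10339829  0.06818318  0.028     ] [-0.10215828 -0.0968879   0.028     ]
[[ 0.    0.93  0.38]
 [-0.    0.38 -0.93]
 [-1.    0.    0.  ]]
1 [-0.065 -0.012  0.06 ] [-0.37  0.36 -0.9  -0.19  0.35 -0.55]
1 [ 0.016 -0.055  0.226] [-0.34  0.23 -0.49  0.33  0.34 -0.52]
1 [ 0.    -0.058  0.215] [-0.36  0.22 -0.54  0.3   0.35 -0.55]
1 [-0.034 -0.041  0.191] [-0.37  0.18 -0.65  0.23  0.36 -0.56]
1 [-0.048 -0.     0.182] [-0.32  0.14 -0.74  0.16  0.33 -0.51]
1 [-0.034  0.041  0.191] [-0.22  0.12 -0.74  0.16  0.28 -0.42]
1 [-0.     0.058  0.215] [-0.16  0.14 -0.65  0.22  0.24 -0.36]
1 [0.02  0.053 0.229] [-0.15  0.16 -0.58  0.26  0.24 -0.36]
-1 [-0.065 -0.012  0.06 ] [-0.37  0.36 -0.9  -0.19  0.35  2.59]
-1 [ 0.016 -0.055  0.226] [-0.34  0.23 -0.49  0.33  0.34  2.62]
-1 [ 0.    -0.058  0.215] [-0.36  0.22 -0.54  0.3   0.35  2.59]
-1 [-0.034 -0.041  0.191] [-0.37  0.18 -0.65  0.23  0.36  2.58]
-1 [-0.048 -0.     0.182] [-0.32  0.14 -0.74  0.16  0.33  2.63]
-1 [-0.034  0.041  0.191] [-0.22  0.12 -0.74  0.16  0.28  2.72]
-1 [-0.     0.058  0.215] [-0.16  0.14 -0.65  0.22  0.24  2.78]
-1 [0.02  0.053 0.229] [-0.15  0.16 -0.58  0.26  0.24  2.79]
```

View pics/chk.png

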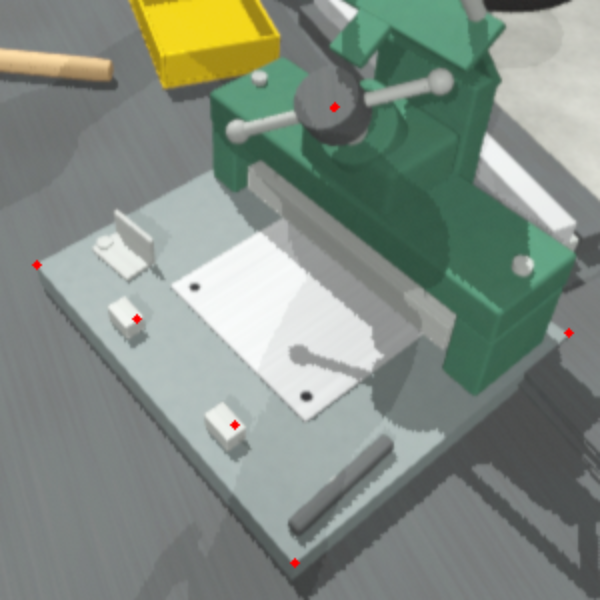

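```bash
python3 - <<'E'
from h import *
bot.move_gripper(0.0)
R=rot(A,(0,1,0))
bot.move_ptp(p2w((-.17,-.014,.2)),R); 
bot.line_to(p2w((-.06,-.014,.055)),R,speed=.2); bot.hold(.2)
s=bot.get_state(); f0=s["contact_force"]; print(s["clock"],s["ee_pos"],s["opening"],f0, "contact check")
z=.055
while z>.03:
    z-=.0015 if z>.044 else .0005
    bot.line_to(p2w((-.06,-.014,z)),speed=.05)
    f=bot.get_state()["contact_force"]-f0
    if f[2]>10: break
s=bot.get_state(); print(z,s["clock"],w2p(s["ee_pos"]),f)
save("press1","side")
E
```

```text
4.6083 [ 0.60970812 -0.03428806  0.05610319] 9.378459002117419e-05 [-0.25686733  0.2089309  -0.58254072] contact check
0.029999999999999978 13.1083 [-0.06004438 -0.013979    0.02993836] [ 0.07016824 -1.05252484  0.7297527 ]
```

View pics/press1.png

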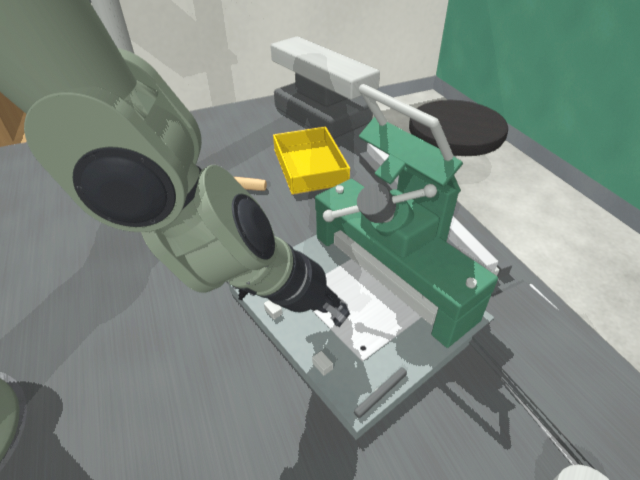

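```bash
python3 - <<'E'
from h import *
d=save("w1","wrist")
im=cv2.imread("pics/press1.png")[270:400,240:440]; cv2.imwrite("pics/press1z.png",cv2.resize(im,None,fx=3.5,fy=3.5,interpolation=cv2.INTER_CUBIC))
s=bot.get_state(); print(s["contact_force"],s["tool_rot"],Rn.from_rotvec(s["tool_rot"]).as_matrix().round(3))
E
```

```text
[-0.48237835 -0.72339183  0.01950469] [-1.56029769  0.55362887  0.96066173] [[ 0.552 -0.788 -0.274]
 [ 0.157 -0.225  0.962]
 [-0.819 -0.574  0.   ]]
```

View pics/press1z.png

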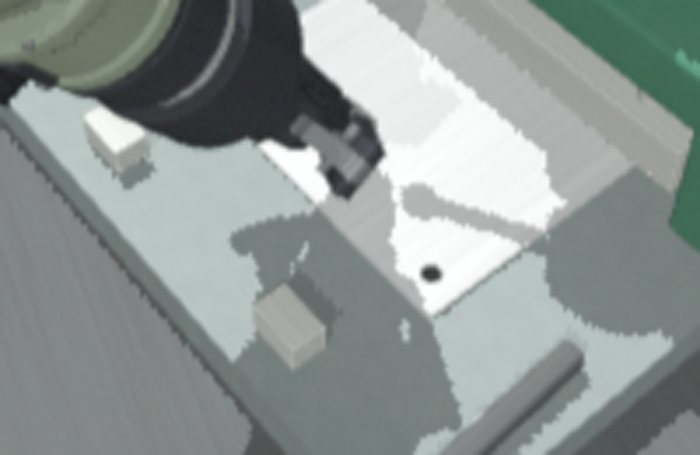

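View pics/w1.png

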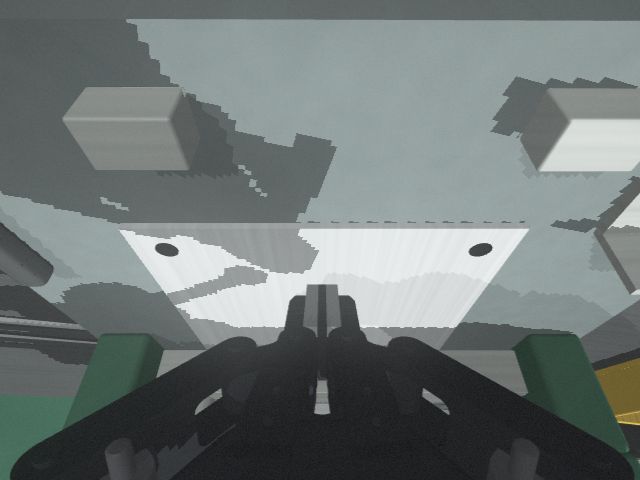

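```bash
python3 - <<'E'
from h import *
z=.030
f0=np.array([-0.257,.209,-.583])
while z>.022:
    z-=.001
    bot.line_to(p2w((-.06,-.014,z)),speed=.05)
    s=bot.get_state(); f=s["contact_force"]-f0
    print(round(z,4),f.round(2),w2p(s["ee_pos"]).round(4),s["joint_efforts"][:3].round(2),s["clock"])
    if f[2]>8: break
d=save("w2","wrist"); save("s2","side")
import pickle; s=bot.get_state(); pickle.dump((d,s),open("w2.pkl","wb"))
T=d["hand_eye"]; print(T.round(4).tolist(),d["fx"])
for u,v in [(310,300),(335,300),(322,288),(298,300),(322,265),(250,290)]:
    z=d["depth"][v,u]; c=np.array([(u-d["cx"])/d["fx"]*z,(v-d["cy"])/d["fy"]*z,z,1]); t=(T@c)[:3]
    print(u,v,"tool",t.round(4),"press",w2p(Rn.from_rotvec(s["tool_rot"]).apply(t)+s["ee_pos"]).round(4))
E
```

```text
0.029 [0.43 0.22 0.97] [-0.0601 -0.014   0.0289] [ -0.   -38.68  14.87] 13.4583
0.028 [-0.29 -0.51  1.03] [-0.0601 -0.014   0.0279] [ -0.   -38.71  14.79] 13.7083
0.027 [-0.44 -0.21  0.28] [-0.0601 -0.014   0.0269] [-1.000e-02 -3.876e+01  1.471e+01] 13.9583
0.026 [-0.28 -0.53  0.49] [-0.0601 -0.014   0.0259] [-1.000e-02 -3.880e+01  1.463e+01] 14.2083
0.025 [-0.32 -0.38  0.58] [-0.06   -0.014   0.0249] [ -0.   -38.85  14.55] 14.4583
0.024 [-0.11  0.98  1.21] [-0.06   -0.0139  0.0239] [-1.000e-02 -3.889e+01  1.448e+01] 14.7083
0.023 [-0.4   0.16  0.98] [-0.06   -0.014   0.0229] [ -0.   -38.94  14.4 ] 14.9583
0.022 [ 0.37 -0.27  0.64] [-0.0601 -0.0139  0.0219] [ -0.   -38.99  14.32] 15.2083
[[0.0003, -0.2988, 0.9543, -0.162], [0.0013, -0.9543, -0.2988, 0.0776], [1.0, 0.0013, 0.0001, 0.0006], [0.0, 0.0, 0.0, 1.0]] 351.6489344150086
310 300 tool [-0.0367  0.0116 -0.004 ] press [-0.0906 -0.018   0.0454]
335 300 tool [-0.0369  0.0117  0.0059] press [-0.0908 -0.0081  0.0455]
322 288 tool [-0.0276  0.0124  0.0008] press [-0.086  -0.0133  0.0375]
298 300 tool [-0.0297  0.0079 -0.0093] press [-0.0836 -0.0233  0.0418]
322 265 tool [-0.0205  0.0199  0.0007] press [-0.0881 -0.0133  0.0274]
250 290 tool [-0.008   0.0018 -0.034 ] press [-0.066  -0.048   0.0275]
```

```bash
python3 - <<'E'
import cv2
im=cv2.imread("pics/s2.png")[280:360,280:400]; a=cv2.resize(im,None,fx=5,fy=5,interpolation=cv2.INTER_CUBIC)
cv2.imwrite("pics/s2z.png",a)
im=cv2.imread("pics/w2.png")[240:400,220:420]; cv2.imwrite("pics/w2z.png",cv2.resize(im,None,fx=3,fy=3))
E
```

```text
(no output)
```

View pics/s2z.png

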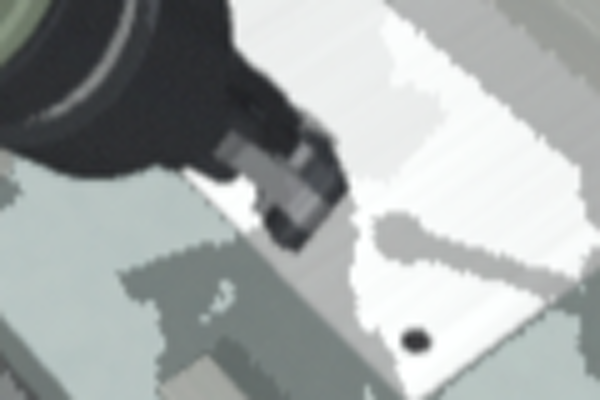

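View pics/w2z.png

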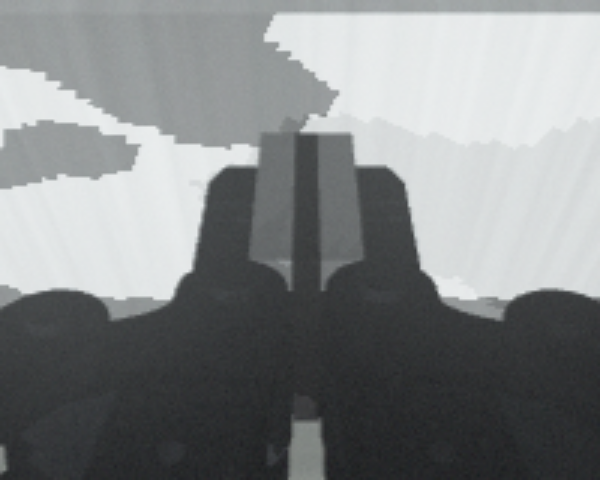

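```bash
python3 - <<'E'
from h import *
z=.022
f0=np.array([-0.257,.209,-.583])
while z>.004:
    z-=.002 if z>.018 else .001
    bot.line_to(p2w((-.06,-.014,z)),speed=.1)
    s=bot.get_state(); f=s["contact_force"]-f0
    print(round(z,4),f.round(2),w2p(s["ee_pos"]).round(4),s["clock"])
    if f[2]>9: break
E
```

```text
0.02 [-0.24  0.16  0.91] [-0.0601 -0.0139  0.0198] 15.5583
0.018 [0.69 0.19 0.59] [-0.0601 -0.0139  0.0178] 15.8083
0.017 [-0.37  0.01  0.48] [-0.06   -0.014   0.0169] 16.0583
0.016 [-0.5  -0.63  4.75] [-0.0596 -0.0141  0.0165] 16.3083
0.015 [-1.88 -0.01  9.65] [-0.0588 -0.0144  0.0164] 16.5583
```

```bash
python3 - <<'E'
from h import *
f0=np.array([-0.257,.209,-.583])
bot.line_to(p2w((-.06,-.014,.0142)),speed=.1)
for x in (-.075,-.09,-.1,-.104,-.107,-.110):
    bot.line_to(p2w((x,-.014,.0142)),speed=.06)
    s=bot.get_state(); f=RP.T@(s["contact_force"]-f0)
    print(x,f.round(2),w2p(s["ee_pos"]).round(4),s["clock"])
d=save("s3","side"); im=cv2.imread("pics/s3.png")[250:450,220:450]; cv2.imwrite("pics/s3z.png",cv2.resize(im,None,fx=3,fy=3,interpolation=cv2.INTER_CUBIC))
d=save("w3","wrist")
E
```

```text
-0.075 [-1.23  0.94 12.46] [-0.0734 -0.0149  0.0163] 17.2083
-0.09 [-2.63  0.92 15.11] [-0.0884 -0.015   0.0163] 17.6083
-0.1 [-0.64 -0.52  0.82] [-0.1012 -0.0136  0.0135] 17.925
-0.104 [-0.31  0.39  0.82] [-0.1045 -0.0137  0.0138] 18.175
-0.107 [ 0.2  -0.73  0.77] [-0.1073 -0.0138  0.014 ] 18.425
-0.11 [0.03 0.66 0.95] [-0.1102 -0.0139  0.0141] 18.675
```

View pics/s3z.png

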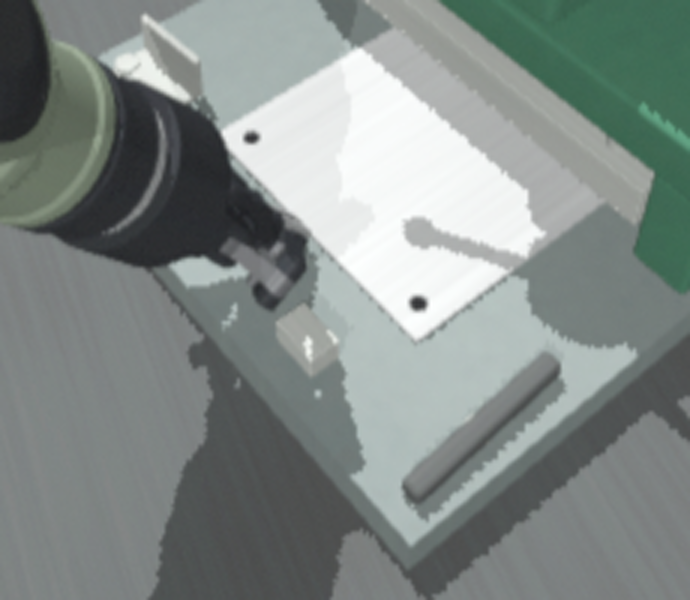

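View pics/w3.png

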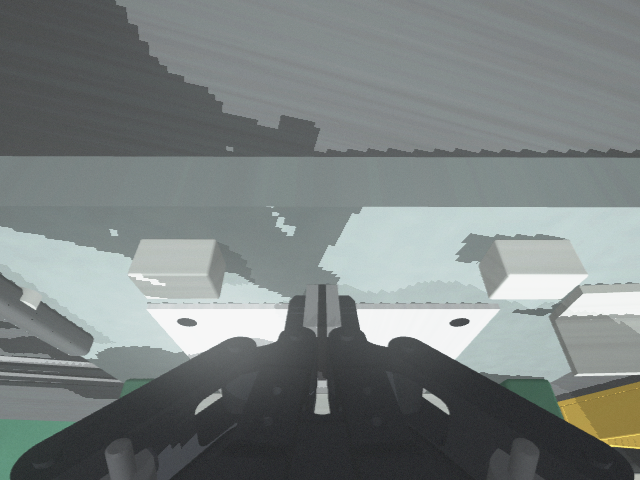

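```bash
python3 - <<'E'
from h import *
import pickle
d=pickle.load(open("side0.pkl","rb"))
print("cr now",w2p(rayplane(d,359.3,363.3,.028)),"cl",w2p(rayplane(d,220+222/3,250+128/3,.028)))
print("holes",w2p(rayplane(d,220+252/3,250+137/3,.028)),w2p(rayplane(d,220+418/3,250+303/3,.028)),"before",w2p(rayplane(d,307,294,.028)),w2p(rayplane(d,363,348,.028)))
E
```

```text
cr now [-0.11034809 -0.09788709  0.028     ] cl [-0.1048335   0.07375032  0.028     ]
holes [-0.09552214  0.05760466  0.028     ] [-0.09600609 -0.08228179  0.028     ] before [-0.08930001  0.05730385  0.028     ] [-0.08805599 -0.08187574  0.028     ]
```

```bash
cat >> h.py <<'E'
def holes(d):
    "dark blobs near the known hole line, press coords"
    g=cv2.cvtColor(d["frame"],cv2.COLOR_RGB2GRAY); out=[]
    for y in (.057,-.082):
        best=None
        for x in np.arange(-.145,-.08,.001):
            for yy in np.arange(y-.012,y+.012,.002):
                u,v=proj(d,p2w((x,yy,.028))); s=cv2.getRectSubPix(g,(3,3),(float(u),float(v))).mean()
                if best is None or s<best[0]: best=(s,x,yy)
        out.append(best)
    return out
E
python3 - <<'E'
from h import *
A2=np.array([np.sin(.21),0,-np.cos(.21)]); R=rot(A2,(0,1,0))
s=bot.get_state()
bot.line_to(p2w((-.11,-.014,.05)),speed=.3)
bot.line_to(p2w((-.062,-.014,.02)),R,speed=.15); bot.hold(.15)
f0=bot.get_state()["contact_force"]
z=.014; 
while z>-.002:
    bot.line_to(p2w((-.062,-.014,z)),speed=.1)
    s=bot.get_state(); f=RP.T@(s["contact_force"]-f0)
    print(round(z,4),f.round(2),w2p(s["ee_pos"]).round(4),s["clock"])
    if f[2]>10: break
    z-=.001
zc=z-.001
for x in (-.067,-.073):
    bot.line_to(p2w((x,-.014,zc)),speed=.04)
    s=bot.get_state(); f=RP.T@(s["contact_force"]-f0)
    print(x,f.round(2),w2p(s["ee_pos"]).round(4),s["clock"])
d=save("s4","side"); print(holes(d)); im=cv2.imread("pics/s4.png")[250:450,220:450]; cv2.imwrite("pics/s4z.png",cv2.resize(im,None,fx=3,fy=3,interpolation=cv2.INTER_CUBIC))
E
```

```text
0.014 [0.21 0.38 0.11] [-0.0631 -0.0139  0.0135] 20.1
0.013 [-0.29  0.32 -0.39] [-0.062  -0.0141  0.0131] 20.35
0.012 [ 0.95  0.6  -0.02] [-0.062 -0.014  0.012] 20.6
0.011 [ 0.63  1.37 -0.29] [-0.0621 -0.0139  0.0109] 20.85
0.01 [-1.49  0.59  4.26] [-0.0618 -0.014   0.0104] 21.1
0.009 [-3.62  1.85 11.07] [-0.0615 -0.0142  0.0102] 21.35
-0.067 [ 1.36  1.85 10.35] [-0.064  -0.0149  0.0103] 21.625
-0.073 [1.2  1.39 9.36] [-0.07   -0.0152  0.0103] 21.925
[(np.float64(100.44444444444444), np.float64(-0.10199999999999995), np.float64(0.05700000000000001)), (np.float64(44.22222222222222), np.float64(-0.10099999999999995), np.float64(-0.08199999999999999))]
```

View pics/s4z.png

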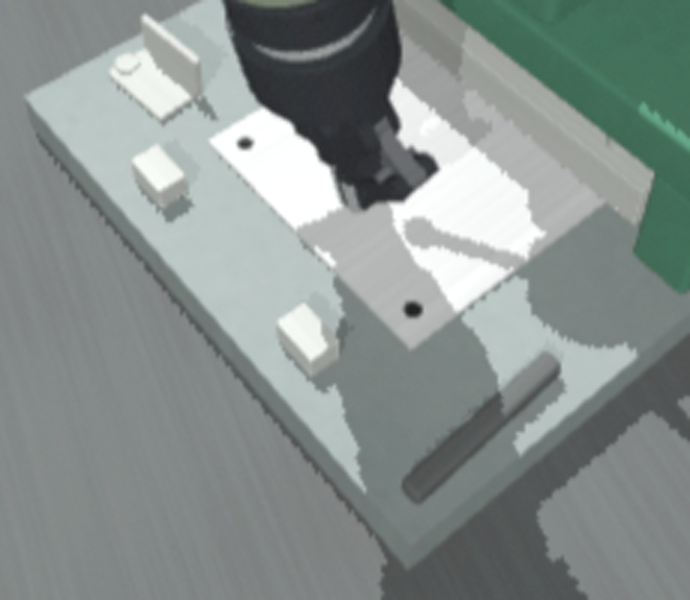

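```bash
python3 - <<'E'
from h import *
zc=.0065
f0=np.zeros(3)
for x in (-.073,-.083,-.093):
    bot.line_to(p2w((x,-.014,zc)),speed=.05)
    s=bot.get_state(); f=RP.T@(s["contact_force"]-f0)
    print(x,f.round(2),w2p(s["ee_pos"]).round(4),s["clock"])
d=save("s5","side"); print(holes(d))
E
```

```text
-0.073 [-3.62  1.78 22.39] [-0.0698 -0.0153  0.01  ] 22.225
-0.083 [ 2.29 -0.27 15.32] [-0.0783 -0.016   0.0102] 22.575
-0.093 [ 1.95  0.59 14.53] [-0.088  -0.0162  0.0102] 22.925
[(np.float64(49.0), np.float64(-0.09299999999999994), np.float64(0.06900000000000002)), (np.float64(40.888888888888886), np.float64(-0.11899999999999997), np.float64(-0.08399999999999999))]
```

```bash
python3 - <<'E'
from h import *
zc=.0062
for x in (-.103,-.108,-.112):
    bot.line_to(p2w((x,-.014,zc)),speed=.05)
    s=bot.get_state(); f=RP.T@(s["contact_force"])
    print(x,f.round(2),w2p(s["ee_pos"]).round(4),s["clock"])
d=save("s6","side"); print(holes(d)); im=cv2.imread("pics/s6.png")[250:450,220:450]; cv2.imwrite("pics/s6z.png",cv2.resize(im,None,fx=3,fy=3,interpolation=cv2.INTER_CUBIC))
E
```

```text
-0.103 [ 2.4  -0.15 16.04] [-0.0974 -0.0165  0.0102] 23.325
-0.108 [ 2.96  0.15 14.97] [-0.1022 -0.0166  0.0102] 23.575
-0.112 [ 4.28 -0.26 14.7 ] [-0.1059 -0.0167  0.0102] 23.825
[(np.float64(47.55555555555556), np.float64(-0.11699999999999997), np.float64(0.06900000000000002)), (np.float64(40.888888888888886), np.float64(-0.13099999999999998), np.float64(-0.08399999999999999))]
```

View pics/s6z.png

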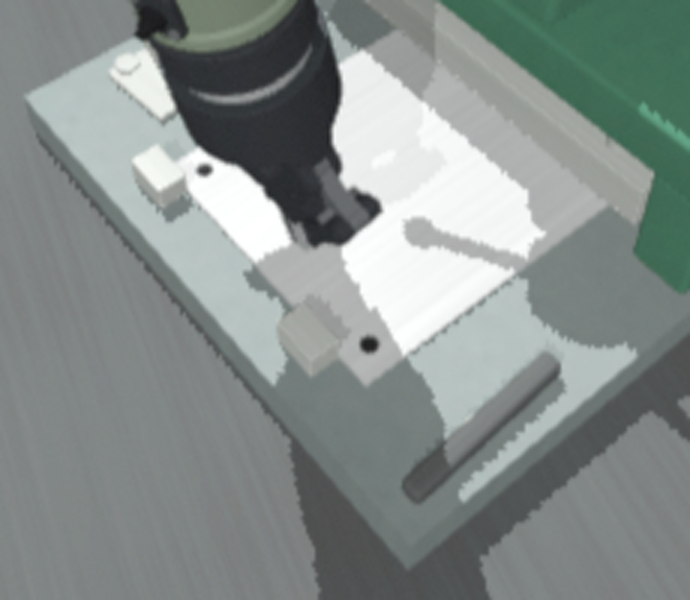

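```bash
python3 - <<'E'
from h import *
d=bot.read_camera("side")
L=w2p(rayplane(d,220+204/3,250+170/3,.028)); Rr=w2p(rayplane(d,220+369/3,250+344.5/3,.028)); print(L,Rr)
zc=.0055
for x in (-.117,-.122):
    bot.line_to(p2w((x,-.014,zc)),speed=.04)
    s=bot.get_state(); f=RP.T@(s["contact_force"])
    print(x,f.round(2),w2p(s["ee_pos"]).round(4),s["clock"])
bot.line_to(p2w((-.119,-.015,.05)),speed=.3)
bot.line_to(p2w((-.2,-.015,.2)),rot(A,(0,1,0)),speed=.4)
d=save("s7","side"); im=cv2.imread("pics/s7.png")[250:450,220:450]; cv2.imwrite("pics/s7z.png",cv2.resize(im,None,fx=3,fy=3,interpolation=cv2.INTER_CUBIC))
im=cv2.imread("pics/s7.png")[150:250,300:460]; cv2.imwrite("pics/s7h.png",cv2.resize(im,None,fx=5,fy=5,interpolation=cv2.INTER_CUBIC))
d=save("w7","wrist"); print(bot.get_state()["clock"])
E
```

```text
[-0.13061255  0.05554046  0.028     ] [-0.13088533 -0.0846312   0.028     ]
-0.117 [ 4.49  0.3  16.53] [-0.1095 -0.017   0.0102] 24.2
-0.122 [ 5.04 -0.83 17.28] [-0.1146 -0.0172  0.0102] 24.475
25.525
```

View pics/s7z.png

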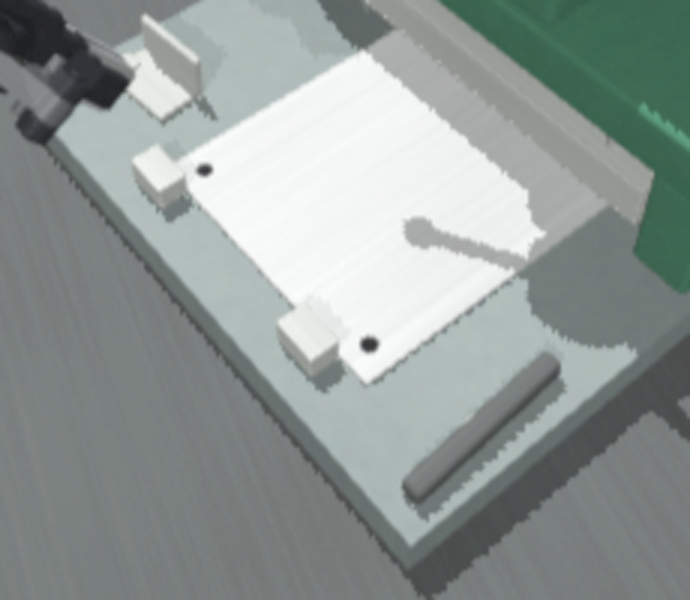

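View pics/s7h.png

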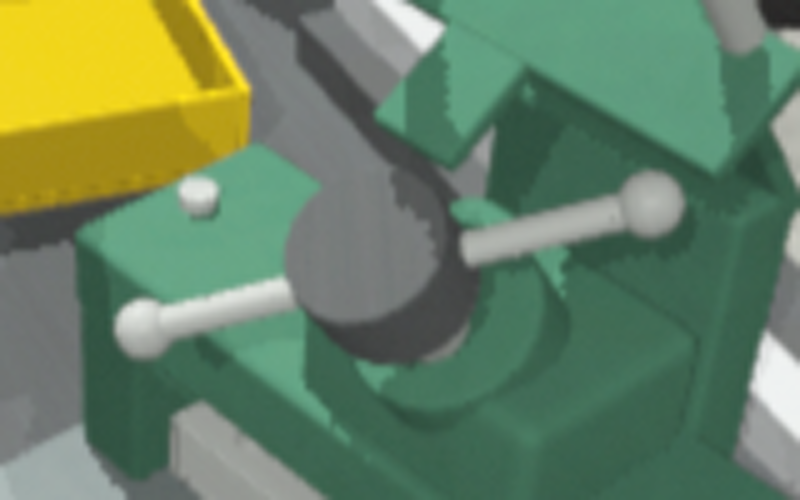

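View pics/w7.png

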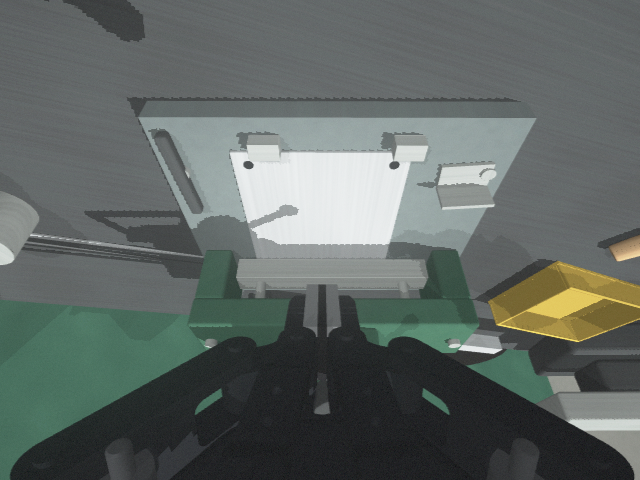

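```bash
cat >> h.py <<'E'
A3=np.array([np.sin(np.deg2rad(45)),0,-np.cos(np.deg2rad(45))]); R3=rot(A3,(0,1,0))
def tcp(phi,r=.052,h=-.008): return p2w(onbar(phi,r,h)+.020*A3)
def fitphi(d,pxs):
    from scipy.optimize import minimize_scalar
    g=lambda a: sum(min(np.linalg.norm(proj(d,p2w(onbar(a+k,.077)))-np.array(q)) for k in (0,180)) for q in pxs)
    a=min(np.arange(0,180,1.),key=g); return a,g(a)
E
python3 - <<'E'
from h import *
d=bot.read_camera("side")
print(fitphi(d,[(329,215.6),(430.2,190.8)]))
prev=None
for f in range(-20,186,15):
    j=bot.inverse_kinematics(tcp(f),R3); print(f,w2p(tcp(f)).round(3),None if j is None else j.round(2))
print(bot.inverse_kinematics(tcp(100,h=.06),R3))
E
```

```text
(np.float64(134.0), np.float64(1.4089415612520115))
-20 [ 0.033 -0.049  0.205] [-0.36  0.25 -0.68 -0.03  0.43 -0.48]
-5 [ 0.022 -0.052  0.197] [-0.38  0.25 -0.71 -0.05  0.44 -0.5 ]
10 [ 0.011 -0.051  0.189] [-0.39  0.24 -0.74 -0.07  0.45 -0.51]
25 [ 0.001 -0.047  0.182] [-0.4   0.24 -0.77 -0.1   0.46 -0.51]
40 [-0.009 -0.04   0.175] [-0.4   0.23 -0.81 -0.13  0.46 -0.52]
55 [-0.016 -0.03   0.17 ] [-0.39  0.22 -0.84 -0.15  0.45 -0.51]
70 [-0.021 -0.018  0.166] [-0.38  0.21 -0.87 -0.18  0.44 -0.5 ]
85 [-0.024 -0.005  0.165] [-0.35  0.2  -0.89 -0.2   0.43 -0.48]
100 [-0.023  0.009  0.165] [-0.33  0.19 -0.9  -0.22  0.41 -0.45]
115 [-0.02   0.022  0.167] [-0.3   0.19 -0.91 -0.22  0.39 -0.43]
130 [-0.014  0.033  0.171] [-0.27  0.18 -0.9  -0.22  0.37 -0.4 ]
145 [-0.006  0.043  0.177] [-0.24  0.17 -0.89 -0.21  0.36 -0.38]
160 [0.004 0.049 0.184] [-0.21  0.17 -0.87 -0.19  0.34 -0.36]
175 [0.015 0.052 0.192] [-0.2   0.17 -0.84 -0.17  0.33 -0.35]
[-0.38488475  0.02324652 -0.89809039 -0.01804562  0.45022261 -0.50445415]
```

```bash
cat >> h.py <<'E'
def sweep(phis,lim=30,v=.12,pr=True):
    f0=bot.get_state()["contact_force"]
    for f in phis:
        bot.line_to(tcp(f),R3,speed=v); s=bot.get_state(); F=RP.T@(s["contact_force"]-f0)
        p=np.deg2rad(f); tan=np.array([0,1,0])*np.sin(p)+DN*np.cos(p)
        if pr: print(f,"ft",round(-F@tan,1),F.round(1),"err",np.round(RP.T@(s["ee_pos"]-tcp(f))*1e3,1),round(s["clock"],2))
        if -F@tan>lim or np.linalg.norm(F)>45: print("STOP"); return f
    return None
E
python3 - <<'E'
from h import *
bot.line_to(tcp(95,h=.04),R3,speed=.3)
bot.line_to(tcp(95),R3,speed=.2); bot.hold(.1)
sweep([103,111,119,127])
d=save("h1","side"); im=cv2.imread("pics/h1.png")[120:300,240:480]; cv2.imwrite("pics/h1z.png",cv2.resize(im,None,fx=3.3,fy=3.3,interpolation=cv2.INTER_CUBIC))
E
```

```text
103 ft -0.9 [ 0.5  0.9 -0.9] err [-0.1  0.3  0.9] 26.97
111 ft 0.5 [ 0.  -0.3 -1.2] err [0.1 0.6 0.3] 27.22
119 ft 2.2 [-0.9 -2.1  0.1] err [ 0.  -0.2 -0. ] 27.47
127 ft 2.7 [-1.3 -1.8 -1.9] err [-0.1  0.1 -0.2] 27.72
```

View pics/h1z.png

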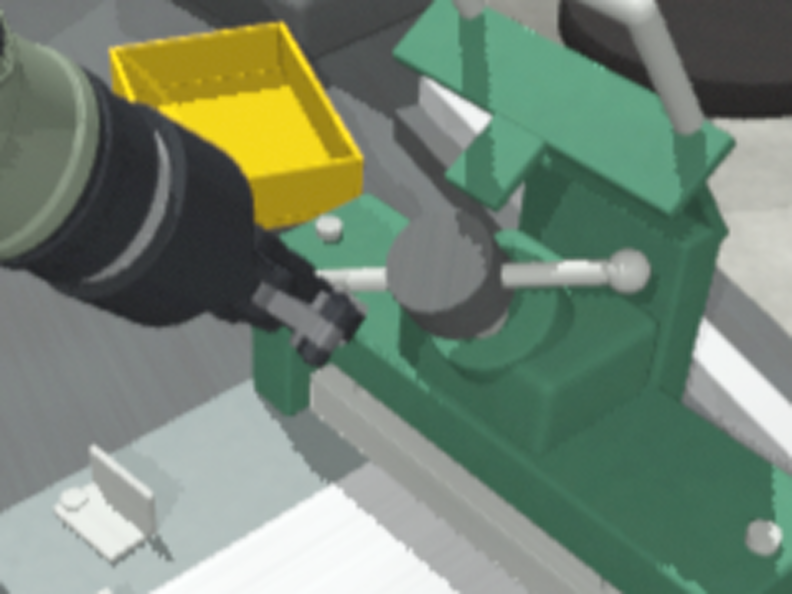

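```bash
python3 - <<'E'
from h import *
sweep([139,151,163,172])
d=save("h2","side"); im=cv2.imread("pics/h2.png")[120:300,240:480]; cv2.imwrite("pics/h2z.png",cv2.resize(im,None,fx=3.3,fy=3.3,interpolation=cv2.INTER_CUBIC))
E
```

```text
139 ft -2.1 [1.3 2.  0.1] err [-0.1  0.6 -0.3] 28.02
151 ft -1.6 [ 1.2  2.8 -1.1] err [ 0.   0.6 -0.1] 28.27
163 ft -0.3 [ 0.2  2.8 -1.3] err [0.3 0.5 0.3] 28.52
172 ft 0.7 [ 0.2  3.2 -2.4] err [-0.   0.2 -0.1] 28.77
```

View pics/h2z.png

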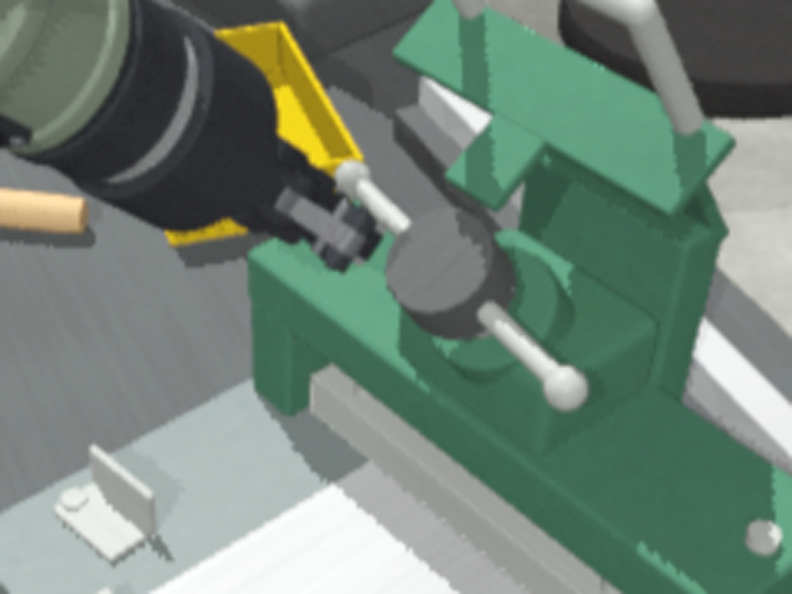

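```bash
python3 - <<'E'
from h import *
d=bot.read_camera("side"); print(fitphi(d,[(346.7,173.9),(411.5,237.6)]))
sweep([182])
bot.line_to(tcp(172,h=.04),R3,speed=.3)
bot.line_to(tcp(90,r=.02,h=.045),R3,speed=.3)
bot.line_to(tcp(-10,h=.04),R3,speed=.3)
d=save("h3","side"); im=cv2.imread("pics/h3.png")[120:300,240:480]; cv2.imwrite("pics/h3z.png",cv2.resize(im,None,fx=3.3,fy=3.3,interpolation=cv2.INTER_CUBIC))
print(bot.get_state()["clock"],bot.get_state()["contact_force"])
E
```

```text
(np.float64(8.0), np.float64(1.3393516036487128))
182 ft 1.0 [-1.2  0.7 -0. ] err [0.1 0.1 0.1] 29.12
30.1583 [-0.59944612  1.00176666 -0.81411101]
```

View pics/h3z.png

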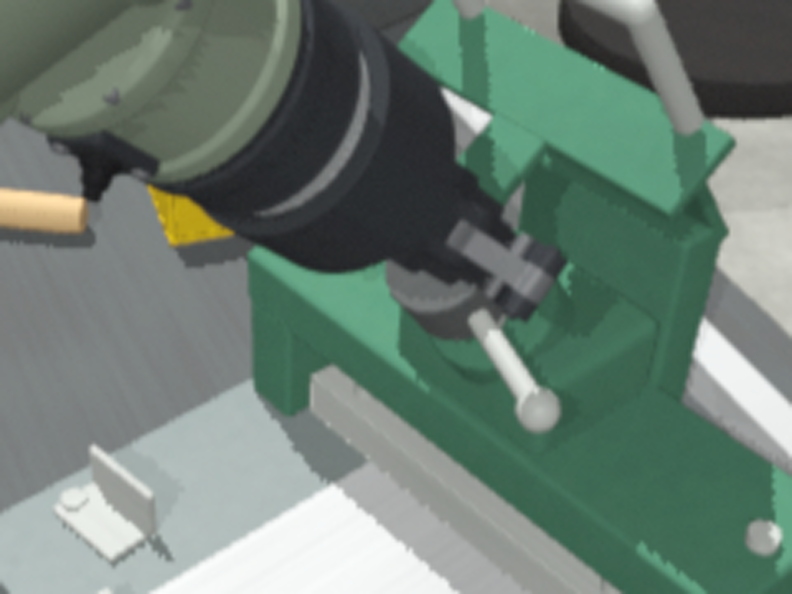

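```bash
python3 - <<'E'
from h import *
bot.line_to(tcp(-10),R3,speed=.15); bot.hold(.05)
r=sweep(list(range(2,170,14))+[178],lim=15)
if r is None:
    bot.line_to(tcp(170,h=.04),R3,speed=.3)
    bot.line_to(tcp(90,r=.02,h=.045),R3,speed=.3)
    bot.line_to(tcp(-10,h=.04),R3,speed=.3)
d=save("h4","side"); im=cv2.imread("pics/h4.png")[120:300,240:480]; cv2.imwrite("pics/h4z.png",cv2.resize(im,None,fx=3.3,fy=3.3,interpolation=cv2.INTER_CUBIC))
E
```

```text
2 ft -0.3 [ 0.   0.9 -0.6] err [-0.1 -0.5  1.2] 30.93
16 ft 0.0 [-0.6  0.5  1.1] err [ 0.2 -0.6  0.9] 31.18
30 ft 0.3 [-0.9 -0.2  1.7] err [ 0.1 -0.5  0.4] 31.44
44 ft -0.7 [-2.5 -1.4 -0.5] err [-0.3 -0.1 -0.4] 31.7
58 ft -0.8 [-1.3  0.2 -0. ] err [-0.5  0.3 -0.8] 31.96
72 ft -0.4 [-1.3 -0.1 -0.9] err [-0.5  0.6 -0.8] 32.22
86 ft 1.0 [-1.9 -1.2 -0.8] err [-0.3  0.3 -0.4] 32.48
100 ft 1.7 [-0.5 -1.6 -0.9] err [-0.2  0.3 -0.3] 32.73
114 ft 1.7 [-1.1 -1.1 -1.1] err [-0.1  0.4 -0.2] 32.99
128 ft 0.9 [-0.9 -0.  -1.3] err [-0.2  0.5 -0.4] 33.25
142 ft 1.5 [-1.2  0.9 -2.8] err [-0.2  0.6 -0.4] 33.51
156 ft 2.5 [-1.7  0.5 -2.7] err [ 0.1  0.4 -0. ] 33.77
178 ft 1.2 [-0.7  0.6 -1.1] err [0.4 0.3 0.5] 34.08
```

View pics/h4z.png

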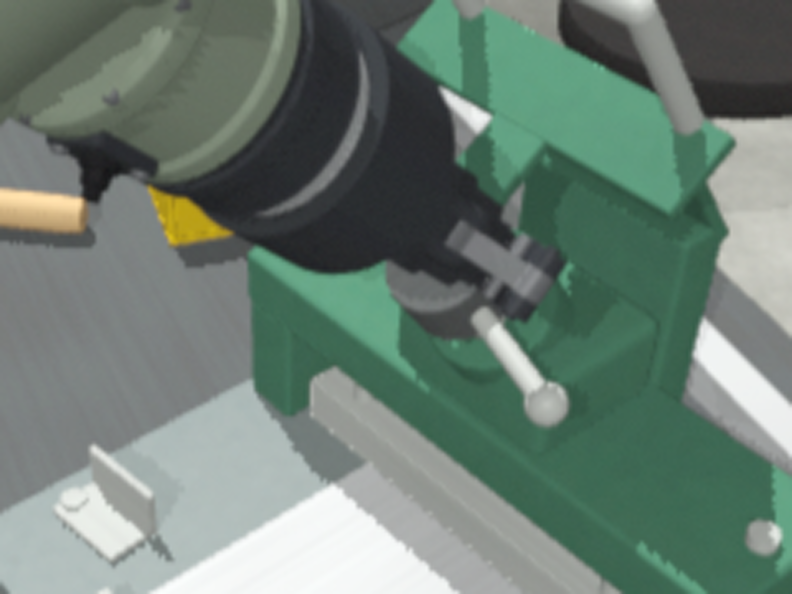

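```bash
python3 - <<'E'
from h import *
bot.line_to(tcp(-10),R3,speed=.15); bot.hold(.05)
r=sweep([-2]+list(range(4,182,6)),lim=14)
d=save("h5","side"); im=cv2.imread("pics/h5.png")[120:300,240:480]; cv2.imwrite("pics/h5z.png",cv2.resize(im,None,fx=3.3,fy=3.3,interpolation=cv2.INTER_CUBIC))
E
```

```text
-2 ft 0.6 [-0.8  0.4  2. ] err [-0.1 -0.3  1.1] 35.88
4 ft 2.5 [0.7 0.3 3.4] err [ 0.2 -0.6  0.9] 36.13
10 ft 2.1 [-0.1 -0.2  3.7] err [-0.  -0.4  0.2] 36.38
16 ft 2.6 [ 0.1 -0.8  4.2] err [-0.1 -0.1  0.1] 36.63
22 ft 2.6 [ 1.6 -0.   2.6] err [-0.3 -0.2 -0.3] 36.88
28 ft 2.5 [ 0.8 -0.5  3.2] err [-0.4  0.  -0.4] 37.13
34 ft 3.0 [ 1.2 -1.3  3. ] err [-0.4  0.1 -0.4] 37.38
40 ft 3.3 [ 0.7 -2.2  3.4] err [-0.5  0.3 -0.5] 37.63
46 ft 1.8 [-0.5 -1.3  2.7] err [-0.5  0.3 -0.5] 37.88
52 ft 1.9 [-0.7 -1.7  2.6] err [-0.5  0.4 -0.5] 38.13
58 ft 2.2 [-0.3 -1.9  2.4] err [-0.4  0.4 -0.5] 38.38
64 ft 1.9 [-0.9 -2.   1.9] err [-0.4  0.5 -0.5] 38.63
70 ft 1.5 [-0.9 -1.5  1.5] err [-0.4  0.5 -0.4] 38.88
76 ft 1.5 [-0.3 -1.4  1.6] err [-0.2  0.2 -0.2] 39.13
82 ft 2.3 [ 0.3 -2.3  0.7] err [-0.1  0.1 -0.2] 39.38
88 ft 1.8 [-0.3 -1.8  0.2] err [-0.2  0.2 -0.2] 39.63
94 ft 1.7 [-0.5 -1.7  1.1] err [-0.2  0.2 -0.3] 39.88
100 ft 3.1 [-0.  -3.1 -0.2] err [-0.2  0.  -0.2] 40.13
106 ft 5.2 [-0.7 -5.1 -0.3] err [-0.2 -0.5 -0.2] 40.38
112 ft 6.8 [-0.6 -6.8 -1.5] err [-0.3 -1.2 -0.3] 40.63
118 ft 7.5 [-1.3 -7.6 -1.1] err [-0.6 -1.8 -0.6] 40.88
124 ft 9.7 [-2.2 -9.3 -2.9] err [-1.  -2.4 -1. ] 41.13
130 ft 11.3 [ -2.6 -10.7  -4.8] err [-1.9 -2.5 -2.1] 41.38
136 ft 11.8 [ -1.6 -12.2  -5.8] err [-2.5 -3.3 -2.8] 41.63
142 ft 14.2 [ -3.1 -13.8  -8. ] err [-3.3 -3.5 -3.9] 41.88
STOP
```

View pics/h5z.png

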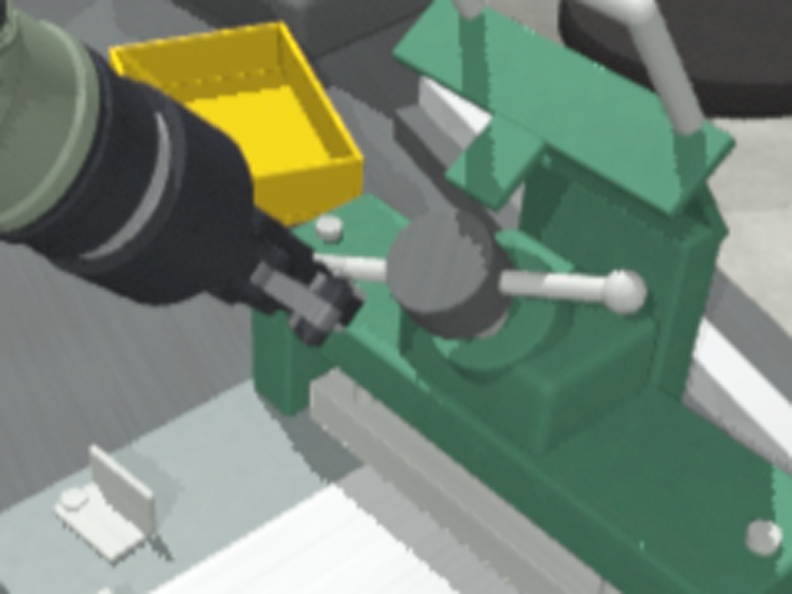

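```bash
sed -i 's/>45: print/>60: print/' h.py; python3 - <<'E'
from h import *
# f0 in sweep is re-zeroed here: add present ~14 N
r=sweep(list(range(147,176,5)),lim=22)
d=save("h6","side"); im=cv2.imread("pics/h6.png")[120:300,240:480]; cv2.imwrite("pics/h6z.png",cv2.resize(im,None,fx=3.3,fy=3.3,interpolation=cv2.INTER_CUBIC))
E
```

```text
147 ft 4.1 [-3.7 -2.3 -0.6] err [-4.4 -4.8 -4.9] 42.18
152 ft 14.8 [-15.2  -9.1   1.1] err [-7.3 -6.9 -7.3] 42.43
157 ft 23.8 [-27.  -15.    4.5] err [-10.4  -8.7  -9.8] 42.68
STOP
```

View pics/h6z.png

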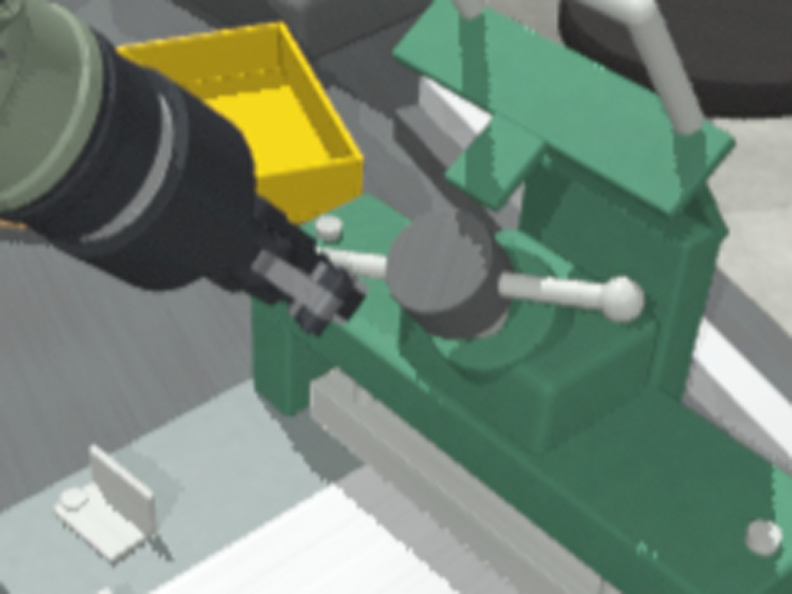

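```bash
python3 - <<'E'
from h import *
bot.line_to(tcp(120,r=.054),R3,speed=.1)
bot.line_to(tcp(112,h=.05),R3,speed=.2)
s=bot.get_state();print(s["contact_force"],s["clock"])
bot.line_to(p2w((-.22,-.02,.26)),R3,speed=.3)
d=save("h7","side"); im=cv2.imread("pics/h7.png")[120:320,240:480]; cv2.imwrite("pics/h7z.png",cv2.resize(im,None,fx=3,fy=3,interpolation=cv2.INTER_CUBIC))
im=cv2.imread("pics/h7.png")[250:450,220:450]; cv2.imwrite("pics/h7b.png",cv2.resize(im,None,fx=3,fy=3,interpolation=cv2.INTER_CUBIC))
E
```

```text
[0.31828448 0.35831075 0.84342053] 43.6583
```

View pics/h7z.png

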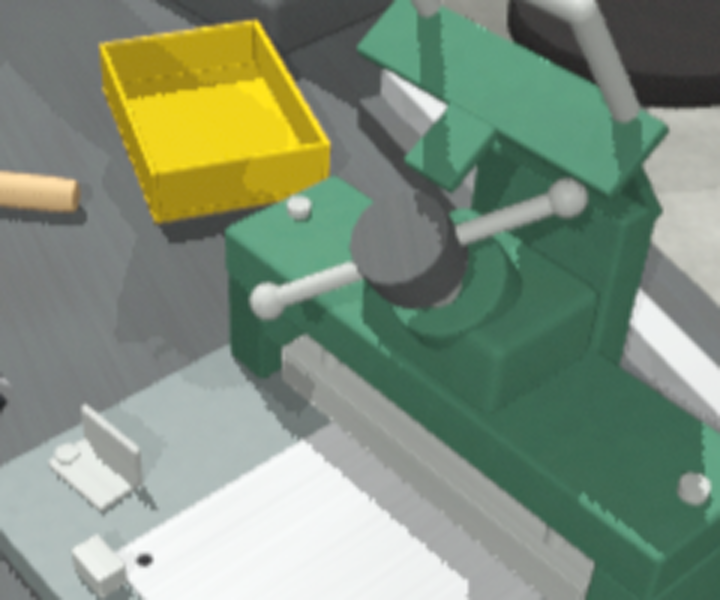

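View pics/h7b.png

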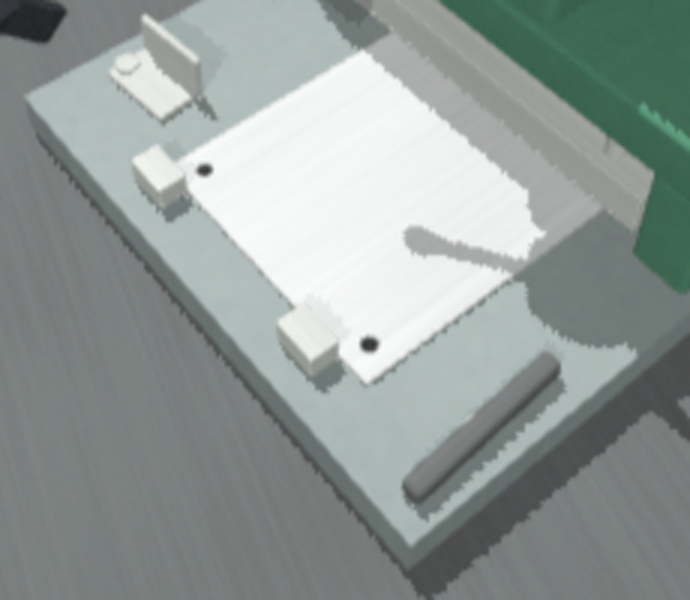

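```bash
cat >> h.py <<'E'
def ballphi(d):
    "bar angle (mod 180) from the far/right ball: bright grey disc matched along the projected arc"
    g=d["frame"].astype(float); gray=g.mean(2); sat=g.max(2)-g.min(2)
    q=((sat<30)&(gray>95)).astype(np.float32)
    best=[]
    for a in np.arange(280,400,.5):
        u,v=proj(d,p2w(onbar(a,.077)))
        yy,xx=np.mgrid[0:480,0:640]; r=np.hypot(xx-u,yy-v)
        sc=q[r<6].mean()-q[(r>8)&(r<11)].mean(); best.append((sc,a))
    return max(best)
E
python3 - <<'E'
from h import *
for n in ("s7","h2","h4","h5","h6","h7"):
    class D(dict): pass
    import pickle; d=dict(pickle.load(open("side0.pkl","rb"))); d["frame"]=cv2.imread(f"pics/{n}.png")[:,:,::-1]; print(n,ballphi(d))
d=save("h8","side"); print(ballphi(d), fitphi(d,[(329,220),(429,185.7)]),bot.get_state()["clock"])
z=pickle.load(open("side0.pkl","rb"))
E
```

```text
s7 (np.float32(0.8595506), np.float64(314.0))
h2 (np.float32(0.8700565), np.float64(367.5))
h4 (np.float32(0.85555553), np.float64(375.5))
h5 (np.float32(0.8435754), np.float64(332.5))
h6 (np.float32(0.84615386), np.float64(335.0))
h7 (np.float32(0.8659218), np.float64(308.0))
(np.float32(0.8659218), np.float64(308.0)) (np.float64(128.0), np.float64(0.7390115640140651)) 44.5
```

```bash
python3 - <<'E'
from h import *
bot.line_to(tcp(95,h=.045),R3,speed=.35)
bot.line_to(tcp(95),R3,speed=.25); bot.hold(.05)
f0=bot.get_state()["contact_force"]
def step(f):
    bot.line_to(tcp(f),R3,speed=.12); s=bot.get_state(); F=RP.T@(s["contact_force"]-f0)
    d=bot.read_camera("side"); print(f,F.round(1),"err",np.round(RP.T@(s["ee_pos"]-tcp(f))*1e3,1),"bar",ballphi(d)[1]-180,round(s["clock"],2))
    return d
for f in (104,112,122,134,146,155): step(f)
for f in (146,140,134,128,122): d=step(f)
cv2.imwrite("pics/h9.png",d["frame"][120:300,240:480,::-1].repeat(3,0).repeat(3,1))
E
```

```text
104 [0.3 0.6 0.3] err [-0.1 -0.   1.4] bar 128.0 45.88
112 [-2.4 -6.1 -0.8] err [ 0.2 -1.9  0.8] bar 132.0 46.17
122 [-1.8 -8.5 -1.3] err [-0.1 -3.1  0.4] bar 139.5 46.48
134 [ -1.4 -11.1  -5.9] err [-1.5 -3.2 -1.4] bar 149.0 46.77
146 [ -7.5 -16.8  -9.3] err [-3.8 -5.3 -3.9] bar 155.0 47.08
155 [-26.  -26.9  -4.9] err [-9.  -9.  -8.3] bar 155.0 47.38
146 [-10.1 -13.3  -8.2] err [-5.3 -4.4 -5.3] bar 155.0 47.67
140 [-5.1 -8.6 -7.3] err [-3.8 -2.7 -4. ] bar 150.5 47.98
134 [-4.  -6.3 -6.1] err [-3.2 -1.5 -3.4] bar 146.5 48.27
128 [-4.6 -3.8 -5. ] err [-2.7 -0.3 -2.8] bar 142.5 48.58
122 [-6.5 -1.7 -2.8] err [-2.1  0.2 -2. ] bar 139.5 48.88
```

View pics/h9.png

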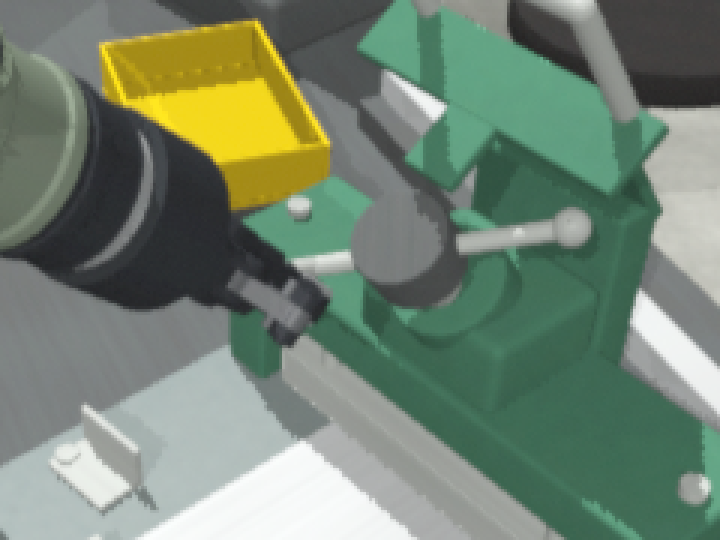

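```bash
python3 - <<'E'
from h import *
for f in (119,116,113,109,104,98):
    bot.line_to(tcp(f),R3,speed=.05); s=bot.get_state(); F=RP.T@(s["contact_force"])
    d=bot.read_camera("side"); print(f,F.round(1),"err",np.round(RP.T@(s["ee_pos"]-tcp(f))*1e3,1),"bar",ballphi(d)[1]-180,round(s["clock"],2))
E
```

```text
119 [-6.  -1.  -2.5] err [-1.1  0.1 -1. ] bar 138.0 49.17
116 [-4.1 -0.6 -1.9] err [-0.  -0.3  0.1] bar 135.0 49.48
113 [-2.6 -0.7 -0.9] err [ 0.5 -0.4  0.6] bar 135.0 49.77
109 [-0.9 -0.   0.3] err [ 0.6 -0.4  0.6] bar 130.5 50.08
104 [-0.6 -0.5  0.3] err [ 0.3 -0.3  0.3] bar 130.0 50.38
98 [0.4 0.  0.3] err [ 0.  -0.4  0. ] bar 130.0 50.68
```

```bash
python3 - <<'E'
from h import *
f0=bot.get_state()["contact_force"]
def step(f,v=.12,h=-.008):
    bot.line_to(tcp(f,h=h),R3,speed=v); s=bot.get_state(); F=RP.T@(s["contact_force"]-f0)
    d=bot.read_camera("side"); print(f,F.round(1),"bar",ballphi(d)[1]-180,round(s["clock"],2)); return d
for f in (106,110,125,140,154): step(f)
for f in (140,126,119,116): step(f)
step(114.5,.05)
step(114.5,.08,h=.004); step(113,.15,h=.04)
bot.line_to(p2w((-.22,-.02,.26)),R3,speed=.35)
d=save("f1","side"); print(ballphi(d),bot.get_state()["clock"]); bot.hold(.3); d=save("f2","side"); print(ballphi(d))
im=cv2.imread("pics/f2.png")[150:450,220:500]; cv2.imwrite("pics/f2z.png",cv2.resize(im,None,fx=2,fy=2,interpolation=cv2.INTER_CUBIC))
E
```

```text
106 [-0.  -0.1  0.5] bar 130.0 50.98
110 [ 0.  -4.7 -1.1] bar 130.5 51.28
125 [-0.4 -7.3 -2.6] bar 142.5 51.6
140 [ -1.9 -10.6  -6.2] bar 153.0 51.92
154 [-21.3 -22.8  -8.6] bar 155.0 52.23
140 [ -7.4 -10.   -6.9] bar 150.5 52.53
126 [-8.4 -3.6 -3.7] bar 140.5 52.84
119 [-6.1 -2.  -2.9] bar 137.5 53.14
116 [-3.6 -0.3 -3. ] bar 136.0 53.44
114.5 [-2.9  0.1 -1.3] bar 136.0 53.74
114.5 [ 0.2 -0.5 -1. ] bar 128.0 54.09
113 [ 0.9  0.2 -0.6] bar 128.0 54.53
(np.float32(0.86033523), np.float64(308.0)) 55.3917
(np.float32(0.86033523), np.float64(308.0))
```

View pics/f2z.png

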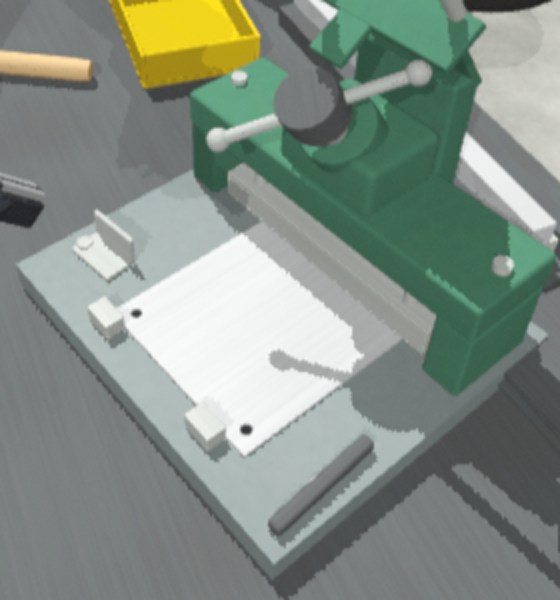

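```bash
python3 - <<'E'
from h import *
bot.line_to(tcp(96,h=.03),R3,speed=.5)
bot.line_to(tcp(96),R3,speed=.25)
f0=bot.get_state()["contact_force"]
def step(f,v=.12):
    bot.line_to(tcp(f),R3,speed=v); s=bot.get_state(); F=RP.T@(s["contact_force"]-f0)
    d=bot.read_camera("side"); print(f,F.round(1),"bar",ballphi(d)[1]-180,round(s["clock"],2)); return d
step(112,.2); step(140,.15); step(148,.15); step(126,.06)
step(118,.03); step(114,.007); step(111,.005); step(108,.005); step(104,.01)
print(bot.get_state()["clock"])
E
```

```text
112 [-1.4 -4.1  0.1] bar 132.0 57.06
140 [ -2.2 -10.2  -6.2] bar 155.0 57.42
148 [-13.3 -18.7  -3.4] bar 155.0 57.73
126 [-4.5 -5.6 -4.3] bar 140.5 58.26
118 [-4.2 -1.6 -1.9] bar 137.5 58.7
114 [-2.3 -2.3 -0.5] bar 134.0 59.42
111 [ 0.3 -1.1  0.7] bar 132.0 60.16
108 [ 1.2 -0.7  0.6] bar 130.5 60.9
104 [ 1.8 -0.2  1.3] bar 130.5 61.47
61.5167
```

```bash
python3 - <<'E'
from h import *
bot.line_to(tcp(97),R3,speed=.1)
bot.line_to(tcp(97,h=.05),R3,speed=.15)
bot.line_to(p2w((-.2,-.02,.25)),R3,speed=.25)
d=save("end","side"); print(ballphi(d),[ (round(float(s),0),round(x,3),round(y,3)) for s,x,y in holes(d)],bot.get_state()["contact_force"],bot.get_state()["clock"])
bot.hand_in()
E
```

```text
(np.float32(0.86033523), np.float64(310.5)) [(88.0, np.float64(-0.13), np.float64(0.057)), (69.0, np.float64(-0.131), np.float64(-0.084))] [-0.57718744 -1.03449486 -0.22342874] 63.1
the job is handed in; nothing more can be done
```

View pics/end.png

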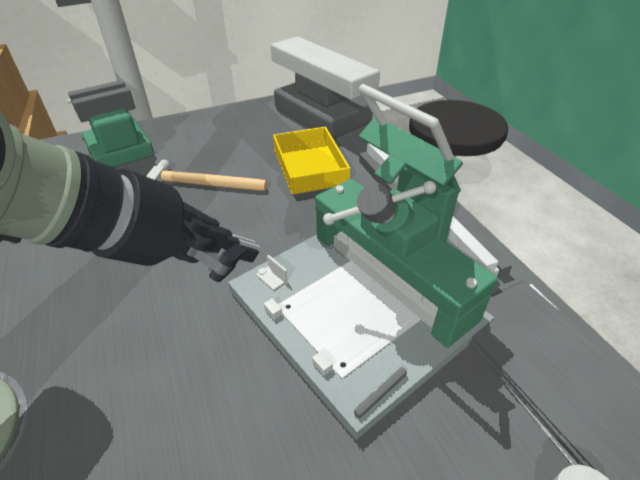

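The sheet is flush against both stops, and I turned the handle clockwise to its hard stop. I could not confirm that the final clamping force is above 60 N. I handed the job in at 63.1 s of the 72 s limit.

- **Sheet:** My first drag slipped off after about 7 mm. I pressed again with a steeper tool and more force and drew it the rest of the way. The last picture (`pics/end.png`) shows the front edge against both stops, at about (275, 309) and (322, 362) px. The two front holes are level at press x ≈ -0.130 and -0.131 m.
- **Handle:** I turned it about 1.05 turns clockwise, one end after the other. It stopped hard at about 155° in my measure (0° right, 90° near side), under 30 to 40 N of finger push.
- **Spring-back (check that disagreed):** Each time I let go, the handle turned back. It went to 128° after two quick releases, and to about 130° after slow ones. It now rests at 130.5°, about 25° short of the hard stop, outside the roughly 20° said to clamp firmly.
- **Clamping force:** It seems to rest where the beam's push-back equals the handle's friction. With an ideal 6 mm screw and 0.1 to 0.2 N m of friction that would be about 100 to 200 N on the sheet. That is my estimate, not a measurement.
- **Other checks:** The angle and punch bar look unmoved in the last picture. The gripper was clear of the press, with the force reading near zero. With the gripper shut, the fingertips sat about 20 mm behind the tool point, not 8 mm ahead as stated, so I worked from the measured value.

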